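Turn a leaf of the stock sample book

ROBOT

A 6-joint arm with a two-finger parallel gripper is mounted at the origin on the work surface. World frame = base frame: x ahead of the robot, y to its left, z up, the work surface at z = 0. Lengths are in mm, angles in rad, forces in N, time in s.
With the tool pointing down it reaches from about 275 to 1000 mm from the base axis. Payload 8.4 kg.
Tool frame: the origin (TCP) lies on the centre line of the jaws, within the pads' length; the fingertips stand r.tip_reach ahead of it and the grasp point (between the pads) lies 11 mm behind it (r.tip_reach is the distance from the TCP to the fingertips, in mm); z points along the fingers, y is the line along which they close (so a half turn about z gives the same grasp; the last joint's range is limited). The gripper opens to 85 mm and grips with 20 to 120 N. Pads are 22 mm wide; open, the fingers measure 114 mm over their backs; the gripper's body (76 mm by 85 mm) begins 54 mm behind the grasp point. The pads swing forward as they close: fully open they stand 13 mm farther back than shut.
Start: joints at [-1.137, 0.353, 1.633, -0, 1.155, -0.002], TCP at [263.834, -566.586, 239.281] pointing down, gripper open.
Joint ranges: [-2.63, 2.63], [-0.92, 2.1], [0.06, 2.66], [-1.3, 4.44], [0, 2.69], [-3.02, 3.02]. Speed limits (rad/s): [2.22, 2.22, 2.79, 3.14, 3.14, 3.14].

INTERFACE

Orientations are given as [roll, pitch, yaw] about the fixed x, y, z axes, in that order (R = Rz(yaw) Ry(pitch) Rx(roll)).
In Python, from rig import r gives the robot as it stands.
- The arm moves only by the tool carry_out, never from a script. Its argument "targets" is a list of rows, each an object with "dp": the shift along the tool's x, y, z in mm, a list of three; "yaw": the turn about the tool's z in degrees. A call has 1 to 12 rows; each row is the pose to reach, as a shift and turn from the pose commanded when the call began, along the tool's axes at that moment; what a row does not reach only later rows make up. A row lasts 1/8 s, in which the tool goes at most 62.5 mm and 10.7 degrees, less where a joint would pass 70% of its speed; a pose out of reach is approached as far as the arm can. A call with a gripper value outside its range is refused whole. "fingers" is the opening, from -1 (shut) to 1 (fully open), so that 0 is half open, set as the call begins (left out, the last holds). The fingers move at their own pace and stop on an object; "grip_force" is the grip in N (left out, the last holds). Time passes only in rows, so rows that repeat a pose let the fingers close. It gives the time, the measured TCP pose, the force, the opening and the grip force at its end, in the units of the state.
- r.sense(): the state, without advancing time (a new reading comes with each control period).
- r.grab_frame(name): name is "side" or "top"; returns the picture (400x640x3 uint8, red, green, blue); there is no depth.
- r.get_calibration(name): a dict with "fx", "fy", "cx", "cy" (pixels), "rvec" (rotation vector, rad) and "tvec" (3), from world to camera coordinates, as OpenCV has them. Camera axes: x right, y down, z forward; pixel columns grow to the right and rows downward; lengths in mm; the calibration is good to about 2 mm. A picture is of the moment at which its call begins. get_calibration takes no time and is no camera call.
- r.sign_off(): hands the job in; it is judged then, once.
The state is a dict: "clock": time; "qpos": joint angles; "qvel": joint speeds; "joint_efforts": joint torques, N m; "eef_pos": TCP position; "tcp_rot": TCP orientation; "contact_force": force on the tool from outside, world axes, zero at the start; "wrist_torque": the same for the moment, N m; "opening": opening from 0.0 (shut) to 1.0 (fully open); "grasp_force": force on a finger pad.
Only numpy, scipy, OpenCV 4.12 (cv2) and the standard library are available. Lean on these libraries where they do the work, as an engineer would, in place of code of your own. Each camera call takes 0.05 s, during which the arm holds its last target. There are 200 camera calls.

TASK

The stock sample book lies open on the mailing bench. With the fingertips, turn its top right-hand leaf (yellow tab) over the spine and lay it down flat on the left-hand pile, leading it the whole way rather than letting it slap down, so that the blue-tabbed leaf lies uncovered on the right. Only push the leaf: do not take it between the fingers, do not lift, tip or shove the book, and leave the blue-tabbed leaf and the other things on the bench as they are.

Things in the scene. Friction and masses are not known exactly. Their poses are not given: they have to be found in the camera images.
- book: Open sample book with blue covers, loose on the bench, about 1.7 kg, 236 mm along its spine and 368 mm wide when open. Origin: on the bench under the middle of the spine. x runs along the spine (away from the robot), y to the left-hand pile, z up. The covers are 3 mm thick and reach 184 mm from the spine.
- spine (a point): Middle of the book's hinge axis, 22 mm above the bench (book x = y = 0); axes as the book. Both leaves turn about the line through it along the book's x. The spine bar is 12 mm wide; nothing on it rises more than 26 mm above the bench.
- left_pile (a point): Centre of the top of the left-hand pile of fixed boards (red and tan swatches), 18.5 mm above the bench, 83 mm from the spine; axes as the book. The pile is 210 mm along the spine and reaches from 8 to 158 mm from it. The right-hand pile is its mirror image. Coloured tabs of fixed boards stick out to 173 mm; in the right-hand pile at book x = -47 to +49 mm, up to 15 mm above the bench.
- leaf (a joint): Angle of the top leaf (yellow tab) about the spine, rad: 0 = flat on the right-hand pile (book -y), 1.57 = upright, 3.14 = flat on the left-hand pile (book +y). Starts a little open, 0.15 to 0.45. The hinge is stiff: the leaf stays where it is left; turning it takes about 2 N at the free edge. At 3.14 its then upper face is level, 22 mm above the bench.
- leaf_tab (a point): Middle of the outer edge of the top leaf's yellow tab, 175 mm from the hinge axis, at book x = -80 mm. The tab is 42 mm along the edge, 17 mm proud of the board, 3 mm thick. The point turns with the leaf: its axes are the book's axes when the leaf is at 0.
- leaf_mid (a point): Centre of the top leaf's rigid board, 3 mm thick, 206 mm along the spine (book x = -103 to +103 mm), from 10 to 158 mm from the hinge axis, about 110 g; its underside lies in the plane of the hinge axis. The upper face carries yellow and tan swatches. Axes turn with the leaf, as the tab's: y from the free edge to the spine, z out of the swatch face.
- next_leaf (a joint): Angle of the second leaf (blue tab at book x = +59 to +101 mm, swatches in blues, same size), lying flat on the right-hand pile under the top leaf: 0 = flat. To be left there.
- stamp: Rubber hand stamp with a wooden handle, 60 x 28 x 75 mm, standing just beyond the far end of the book. Origin under its centre.
- loupe: Small black folding magnifier, 34 x 34 x 42 mm, standing just beyond the far end of the book. Origin under its centre.
- ink_pad: Flat blue ink pad tin, 77 x 117 x 20 mm, on the right of the bench. Origin under its centre.
- marker: Red marker pen with a black cap, 125 x 16 x 16 mm, lying on the right of the bench. Origin under its middle.
- tape_dispenser: Black desk tape dispenser, 160 x 62 x 97 mm, on the left of the bench. Origin under its centre.
- mug: Blue mug, 80 mm wide without its handle, 95 mm high, on the left of the bench. Origin under its centre.
- stapler: Grey stapler, 145 x 36 x 58 mm, on the left of the bench. Origin under its centre.

How it is judged:
By the outcome, as a careful person would: the job done as asked, in the order asked, and still so for the second after the job is handed in, with the robot touching nothing.
It also fails if it takes over 58 s, if anything falls off the work surface, if the arm or the gripper's body presses on something with over 40 N, if the wrist force passes 120 N, or if a joint passes its speed limit or range.

## Working session

There is one attempt and no reset: what is moved stays moved. The work goes in short steps, Python scripts to look and compute and a tool call to move; the robot and the scene stay as the last step left them, time stands still between calls to the robot, and variables do not carry over. Pictures are saved under pics/ and viewed, at most 10 in all, crops included, and the job is handed in when it is done.

Besides the shell and the picture viewer there is one more tool, called by a JSON object that holds its "fn" and its "kwargs". carry_out: Moves the arm, as the interface text tells. Its arguments: {"type":"object","properties":{"targets":{"type":"array","items":{"type":"object","properties":{"dp":{"type":"array","items":{"type":"number"}},"yaw":{"type":"number"}}}},"fingers":{"type":"number"},"grip_force":{"type":"number"}},"required":["targets"]}

```bash
mkdir -p pics; python3 - <<'E'
from rig import r
import cv2
for n in("side","top"):
    cv2.imwrite(f"pics/{n}0.png",r.grab_frame(n)[:,:,::-1]); print(n,r.get_calibration(n))
print(r.sense(),r.tip_reach)
E
```

```text
side {'fx': 480.9497927680304, 'fy': 480.9497927680304, 'cx': 312.22050701254483, 'cy': 201.26417117323172, 'rvec': array([ 2.06649704, -0.29961658,  0.18771585]), 'tvec': array([-531.69253542,  114.86463517, 1376.28643477])}
top {'fx': 402.80596584823314, 'fy': 402.80596584823314, 'cx': 325.06502733524496, 'cy': 198.72220472554545, 'rvec': array([ 2.20965636, -2.15794813,  0.08393284]), 'tvec': array([   3.21781238,  528.48343826, 1282.25184643])}
{'clock': 0.1, 'qpos': array([-1.13738686e+00,  3.53580906e-01,  1.63404485e+00, -2.98153828e-05,
        1.15520391e+00, -2.41468516e-03]), 'qvel': array([-0.00028215,  0.00010219, -0.00192107,  0.00022066,  0.00057133,
       -0.00029397]), 'joint_efforts': array([-1.98367976e-03, -6.06355405e+01, -3.42819250e+01,  7.28466375e-05,
        4.01468278e-03,  3.02155331e-05]), 'eef_pos': array([ 263.65968873, -566.21202153,  238.64187187]), 'tcp_rot': array([-3.14035558e+00,  2.42754347e-05,  4.35836217e-01]), 'contact_force': array([0.8769462 , 0.55280425, 0.30875093]), 'wrist_torque': array([0.01999765, 0.03723567, 0.01443482]), 'grasp_force': 0.0, 'opening': 0.9982370623657035} 8.0
```

View pics/top0.png

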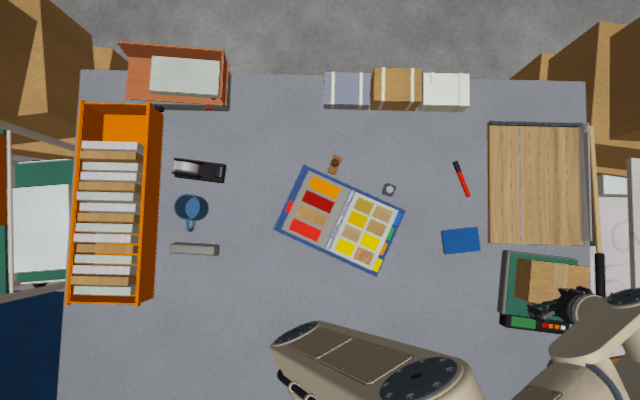

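View pics/side0.png

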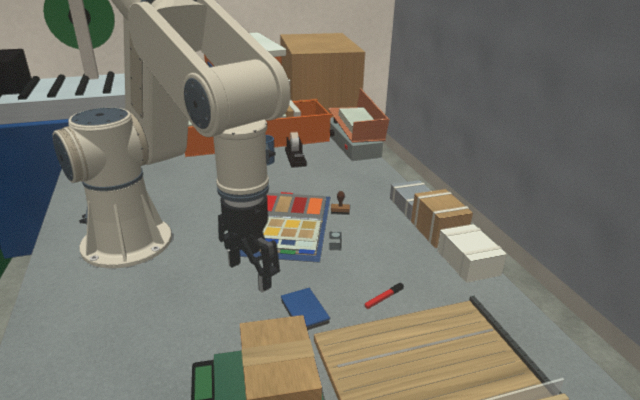

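The top view shows the open book with cover corners near (305,166), (404,210), (376,275) and (275,230). The yellow tab is near (378,265). I'll enlarge this area.

```bash
python3 - <<'E'
import cv2
a=cv2.imread("pics/top0.png")[150:285,262:417]; cv2.imwrite("pics/c1.png",cv2.resize(a,None,fx=4.4,fy=4.4,interpolation=cv2.INTER_CUBIC)[:600])
a=cv2.imread("pics/side0.png")[180:270,215:355]; cv2.imwrite("pics/c2.png",cv2.resize(a,None,fx=5.5,fy=5.5,interpolation=cv2.INTER_CUBIC))
E
```

```text
(no output)
```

View pics/c1.png

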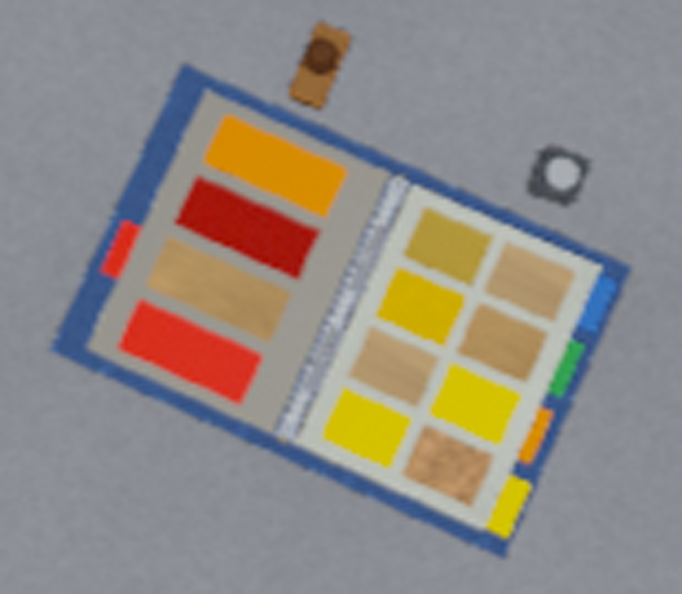

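View pics/c2.png

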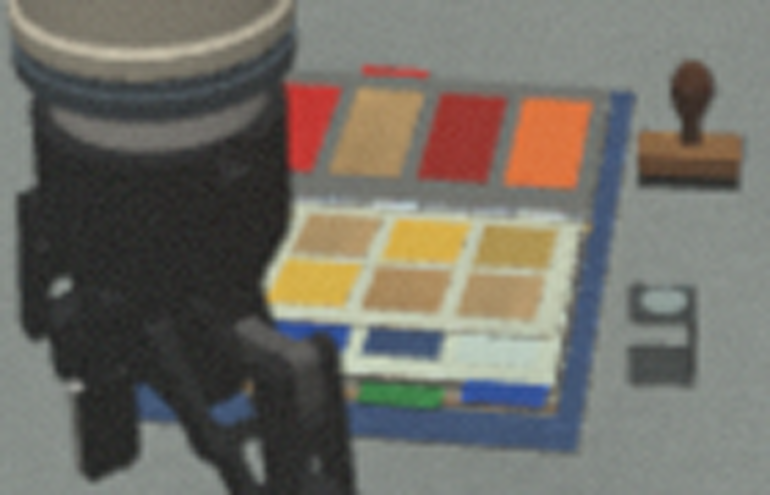

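Crop 1 shows the cover corners at (185,64), (629,267), (503,556) and (53,348), the leaf's free-edge corners at (602,265) and (484,530), and the yellow tab's outer edge from (531,485) to (508,538). Crop 2 shows the leaf's far free corner at (576,335), raised above the blue leaf. Next I'll fit the book pose and leaf angle.

```bash
cat > h.py <<'E'
import numpy as np, cv2
from rig import r
from scipy.optimize import least_squares
def proj(n,P):
    c=r.get_calibration(n); K=np.array([[c['fx'],0,c['cx']],[0,c['fy'],c['cy']],[0,0,1.]])
    return cv2.projectPoints(np.asarray(P,float).reshape(-1,1,3),c['rvec'],c['tvec'],K,None)[0][:,0]
def bw(b,P):
    P=np.atleast_2d(P); c,s=np.cos(b[2]),np.sin(b[2])
    return np.c_[b[0]+c*P[:,0]-s*P[:,1],b[1]+s*P[:,0]+c*P[:,1],P[:,2]]
def leaf(th,x,d,h=3):  # point on leaf: d from hinge, h above underside
    return [x,-d*np.cos(th)+h*np.sin(th),22+d*np.sin(th)+h*np.cos(th)]
E
python3 - <<'E'
from h import *
t=lambda l:np.array(l)/4.4+[262,150]
cov=t([(185,64),(629,267),(503,556),(53,348)]); lt=t([(602,265),(484,530),(531,485),(508,538)])
sd=np.array([[576,335]])/5.5+[215,180]; sc=np.array([[632,92],[576,451]])/5.5+[215,180]
C=[[118,184,3],[118,-184,3],[-118,-184,3],[-118,184,3]]
def f(p):
    b=p[:3];th=p[3]
    L=[leaf(th,103,158),leaf(th,-103,158),leaf(th,-59,175),leaf(th,-101,175)]
    return np.r_[(proj("top",bw(b,C))-cov).ravel(),(proj("top",bw(b,L))-lt).ravel(),(proj("side",bw(b,L[:1]))-sd).ravel(),(proj("side",bw(b,C[:2]))-sc).ravel()]
s=least_squares(f,[600,0,-.4,.3],loss='soft_l1'); print(s.x,s.fun.reshape(-1,2).round(1)); p=s.x
print("tab",bw(p,leaf(p[3],-80,175)),"mid",bw(p,leaf(p[3],0,84)))
c=r.get_calibration
E
```

```text
[ 4.62259408e+02 -3.41318831e+01 -4.05305566e-01  1.62998331e-01] [[-0.2 -0.7]
 [ 1.1 -0.5]
 [ 0.3  0.3]
 [-0.6  0. ]
 [ 0.1 -0.2]
 [ 0.2 -0.3]
 [ 0.3 -0.7]
 [ 0.1 -0.3]
 [-5.2 -0. ]
 [-0.2 -0.1]
 [-1.  -0.1]]
tab [[ 320.84499807 -160.83069969   53.35880156]] mid [[ 429.7692166  -109.85577629   38.59154719]]
```

```bash
python3 - <<'E'
from h import *
b=[462.3,-34.1,-.4053]
for th in (0,.1,.16,.2,.25,.3,.4):
    L=[leaf(th,103,158),leaf(th,103,10),leaf(th,-103,158)]
    print(th,((proj("side",bw(b,L))-[215,180])*5.5).round().tolist(),((proj("top",bw(b,L))-[262,150])*4.4).round().tolist())
E
```

```text
0 [[546.0, 381.0], [576.0, 225.0], [138.0, 351.0]] [[599.0, 267.0], [414.0, 183.0], [484.0, 527.0]]
0.1 [[547.0, 353.0], [576.0, 223.0], [136.0, 324.0]] [[602.0, 266.0], [414.0, 183.0], [485.0, 528.0]]
0.16 [[547.0, 336.0], [576.0, 222.0], [136.0, 307.0]] [[602.0, 264.0], [414.0, 183.0], [485.0, 529.0]]
0.2 [[548.0, 324.0], [576.0, 221.0], [136.0, 295.0]] [[602.0, 263.0], [413.0, 183.0], [484.0, 529.0]]
0.25 [[548.0, 308.0], [576.0, 220.0], [135.0, 280.0]] [[602.0, 262.0], [413.0, 183.0], [483.0, 529.0]]
0.3 [[549.0, 293.0], [576.0, 219.0], [136.0, 264.0]] [[601.0, 260.0], [413.0, 182.0], [481.0, 528.0]]
0.4 [[550.0, 261.0], [576.0, 217.0], [136.0, 233.0]] [[597.0, 255.0], [412.0, 182.0], [476.0, 527.0]]
```

{"fn": "carry_out", "kwargs": {"targets": [{"dp": [20,-32,8],"yaw": -4},{"dp": [40,-64,18],"yaw": -8},{"dp": [60,-96,30],"yaw": -12},{"dp": [80,-128,42],"yaw": -16},{"dp": [100,-160,54],"yaw": -21},{"dp": [120,-193,66],"yaw": -25},{"dp": [140,-225,78],"yaw": -29},{"dp": [160,-257,90],"yaw": -34},{"dp": [180,-289,105],"yaw": -38},{"dp": [199,-321,120],"yaw": -41.8},{"dp": [199,-321,120],"yaw": -41.8},{"dp": [199,-321,120],"yaw": -41.8}], "fingers": -1, "grip_force": 20}}

```text
clock: 1.6
eef_pos: [309.1, -192.0, 119.5]
tcp_rot: [3.141, 0.0, 1.166]
contact_force: [0.4, -0.8, 1.0]
opening: 0.004
grasp_force: 0.0
```

```bash
cat > look.py <<'E'
import sys
from h import *
tag=sys.argv[1]; b=[462.3,-34.1,-.4053]
ims=[]
for n,(u,v) in (("side",(200,120)),("top",(250,140))):
    a=r.grab_frame(n)[:,:,::-1][v:v+150,u:u+200]; ims.append(cv2.resize(a,None,fx=4,fy=4,interpolation=cv2.INTER_CUBIC)[:600])
if len(sys.argv)>2: cv2.imwrite(f"pics/{tag}.png",ims[0 if sys.argv[2]=="side" else 1])
s=r.sense(); p=s['eef_pos']; c,q=np.cos(b[2]),np.sin(b[2]); d=p[:2]-b[:2]
print(s['clock'],p.round(1),"book",(c*d[0]+q*d[1]).round(1),(-q*d[0]+c*d[1]).round(1),"tipz",p[2]-r.tip_reach,s['tcp_rot'].round(3),s['contact_force'].round(2),s['opening'],s['qpos'].round(2),r.tip_reach)
E
python3 look.py a1 side
```

```text
1.7 [ 309.3 -192.5  119.7] book -78.2 -205.9 tipz 111.70617417869589 [3.14  0.    1.164] [-0.26  0.18 -1.09] 0.0022164109425666023 [-0.56  0.13  2.27 -0.    0.74 -0.15] 8.0
```

View pics/a1.png

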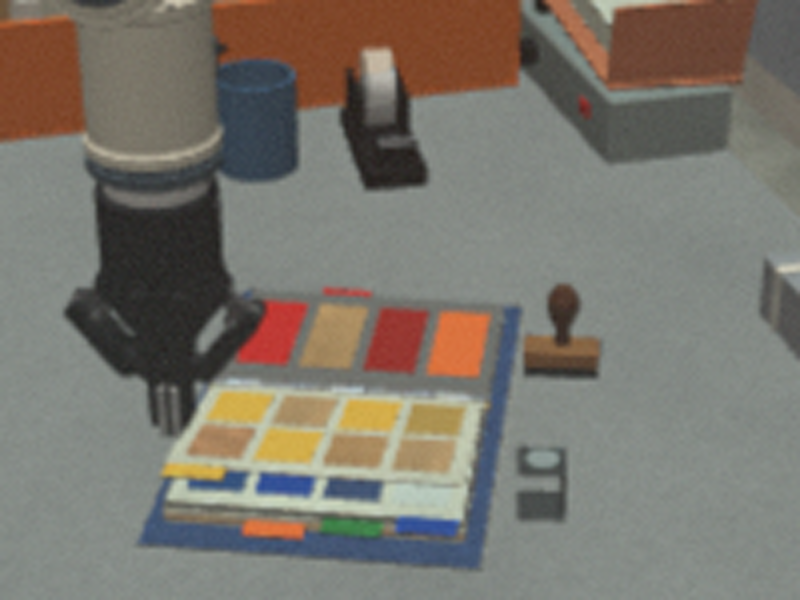

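The closed fingers hang just outside the right-hand side of the book. The yellow tab is at crop pixels (164–224, 474), raised above the blue leaf. Next I lower beside the tab and move in.

{"fn": "carry_out", "kwargs": {"targets": [{"dp": [0,0,30]},{"dp": [0,0,60]},{"dp": [0,0,85]},{"dp": [0,0,98]},{"dp": [5,-2,98]},{"dp": [10,-2,98]},{"dp": [14,-2,98]},{"dp": [17,-2,98]},{"dp": [17,-2,98]},{"dp": [17,-2,98]}]}}

```text
schema error: expected keys dp, yaw
```

```bash
python3 look.py a2 side
```

```text
1.8 [ 309.  -192.5  119.6] book -78.4 -206.0 tipz 111.61285246929438 [3.141 0.    1.164] [-0.15 -0.24  0.84] 0.0011943658316011761 [-0.56  0.13  2.27 -0.    0.74 -0.15] 8.0
```

View pics/a2.png

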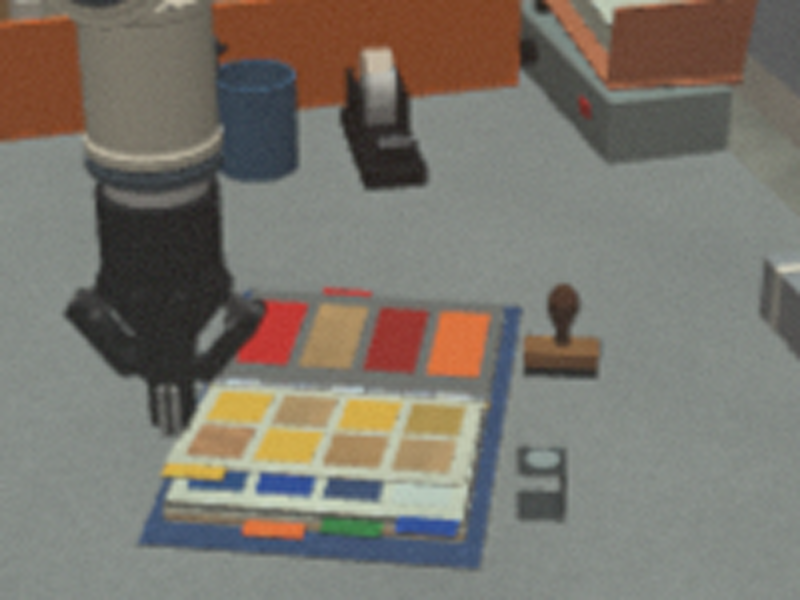

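The picture is unchanged because the move was refused: each row needs a yaw.

{"fn": "carry_out", "kwargs": {"targets": [{"dp": [0,0,30],"yaw": 0},{"dp": [0,0,60],"yaw": 0},{"dp": [0,0,85],"yaw": 0},{"dp": [0,0,98],"yaw": 0},{"dp": [5,-2,98],"yaw": 0},{"dp": [10,-2,98],"yaw": 0},{"dp": [14,-2,98],"yaw": 0},{"dp": [17,-2,98],"yaw": 0},{"dp": [17,-2,98],"yaw": 0},{"dp": [17,-2,98],"yaw": 0}]}}

```text
clock: 3.05
eef_pos: [313.7, -175.2, 21.4]
tcp_rot: [3.141, 0.0, 1.166]
contact_force: [-0.3, 0.2, 0.1]
opening: -0.001
grasp_force: 0.0
```

```bash
python3 look.py a3
```

```text
3.15 [ 313.6 -175.2   21.3] book -81.0 -188.3 tipz 13.314612730024031 [3.142 0.    1.165] [-0.    0.88 -0.08] 0.0033489674862238927 [-0.51  0.35  2.34 -0.    0.45 -0.11] 8.0
```

{"fn": "carry_out", "kwargs": {"targets": [{"dp": [3,0,0],"yaw": 0},{"dp": [4,0,-5],"yaw": 0},{"dp": [5,0,-10],"yaw": 0},{"dp": [6,0,-15],"yaw": 0},{"dp": [7,0,-20],"yaw": 0},{"dp": [8,0,-25],"yaw": 0}]}}

```text
clock: 3.9
eef_pos: [316.8, -167.9, 46.7]
tcp_rot: [3.141, 0.0, 1.166]
contact_force: [-0.5, -1.3, -0.5]
opening: -0.001
grasp_force: 1.0
```

```bash
python3 look.py a4 side
```

```text
4.0 [ 316.8 -167.9   46.8] book -80.9 -180.3 tipz 38.772727678218835 [3.141 0.    1.165] [-0.49 -0.85  0.29] -0.002017414517768541 [-0.49  0.29  2.33 -0.    0.52 -0.09] 8.0
```

View pics/a4.png

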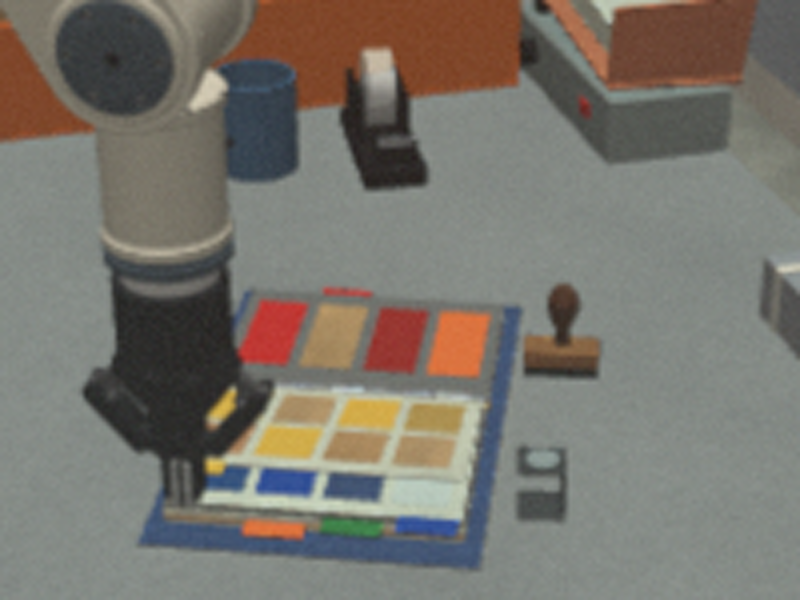

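The far free corner moved up from row 485 to row 475, so the tab is rising against the finger at about 1–2 N. I'll keep going along the arc.

{"fn": "carry_out", "kwargs": {"targets": [{"dp": [1.6,0,-7],"yaw": 0},{"dp": [3.3,0,-13],"yaw": 0},{"dp": [5,0,-19],"yaw": 0},{"dp": [8.5,0,-28],"yaw": 0},{"dp": [12,0,-37],"yaw": 0},{"dp": [18,0,-48],"yaw": 0},{"dp": [25,0,-58],"yaw": 0},{"dp": [33,0,-69],"yaw": 0},{"dp": [41,0,-79],"yaw": 0}]}}

```text
clock: 5.12
eef_pos: [332.4, -131.0, 126.3]
tcp_rot: [-3.141, 0.003, 1.167]
contact_force: [-8.0, -11.5, 10.7]
opening: 0.0
grasp_force: 6.8
```

```bash
python3 look.py a5 side
```

```text
5.225 [ 333.1 -130.5  126.6] book -80.8 -139.5 tipz 118.6498740028719 [3.140e+00 1.000e-03 1.167e+00] [-4.54 -6.48  6.04] 0.003850651394037176 [-0.38  0.1   2.28 -0.    0.76  0.03] 8.0
```

View pics/a5.png

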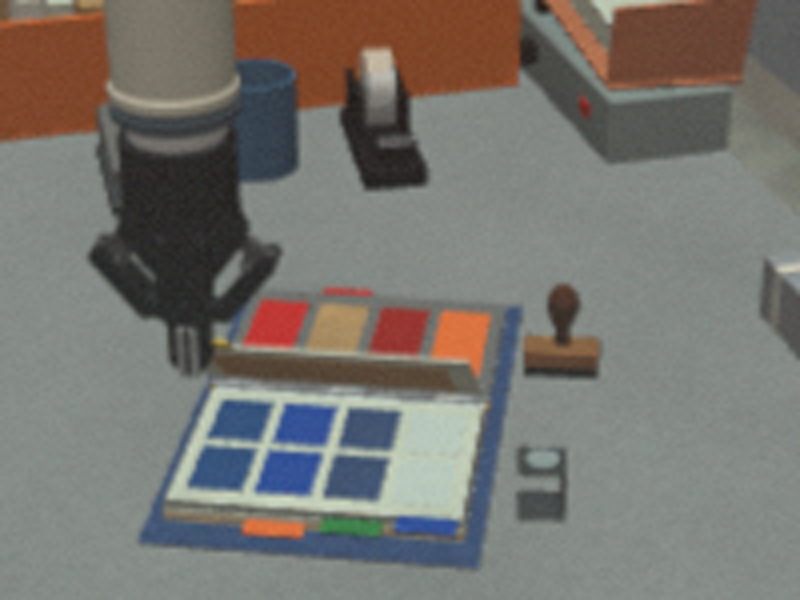

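The leaf is up at about 0.8 rad, with the blue-tabbed swatches uncovered and the book's corners (140,542) and (480,568) unmoved. I'll continue more slowly, rising a little more.

{"fn": "carry_out", "kwargs": {"targets": [{"dp": [1,0,-4],"yaw": 0},{"dp": [6,0,-11],"yaw": 0},{"dp": [13,0,-19],"yaw": 0},{"dp": [20,0,-25],"yaw": 0},{"dp": [27,0,-31],"yaw": 0},{"dp": [34,0,-36],"yaw": 0},{"dp": [41,0,-40],"yaw": 0},{"dp": [49,0,-44],"yaw": 0},{"dp": [57,0,-48],"yaw": 0},{"dp": [65,0,-51],"yaw": 0}]}}

```text
clock: 6.48
eef_pos: [359.0, -69.9, 176.6]
tcp_rot: [3.141, -0.0, 1.165]
contact_force: [-0.8, -1.9, 1.0]
opening: 0.001
grasp_force: 0.9
```

```bash
python3 look.py a6
```

```text
6.575 [359.2 -69.7 176.6] book -80.7 -73.4 tipz 168.5762188095669 [ 3.141e+00 -1.000e-03  1.166e+00] [-0.47  0.41 -0.06] -0.0019025904197671314 [-0.2   0.02  2.21  0.    0.91  0.21] 8.0
```

{"fn": "carry_out", "kwargs": {"targets": [{"dp": [8,0,-1],"yaw": 0},{"dp": [16,0,-1],"yaw": 0},{"dp": [24,0,-1],"yaw": 0},{"dp": [32,0,-1],"yaw": 0},{"dp": [40,0,-1],"yaw": 0},{"dp": [48,0,-1],"yaw": 0},{"dp": [56,0,0],"yaw": 0},{"dp": [64,0,0],"yaw": 0},{"dp": [72,0,0],"yaw": 0},{"dp": [80,0,1],"yaw": 0},{"dp": [88,0,2],"yaw": 0},{"dp": [96,0,3],"yaw": 0}]}}

```text
clock: 8.07
eef_pos: [396.6, 18.3, 173.1]
tcp_rot: [-3.141, 0.0, 1.165]
contact_force: [-0.1, -1.2, -0.5]
opening: -0.001
grasp_force: 0.5
```

```bash
python3 look.py a7 side
```

```text
8.175 [396.7  18.5 173.1] book -81.0 22.5 tipz 165.13502112420724 [-3.141 -0.     1.166] [ 0.64 -0.01 -0.12] 0.0022532387389240715 [0.04 0.08 2.16 0.   0.9  0.45] 8.0
```

View pics/a7.png

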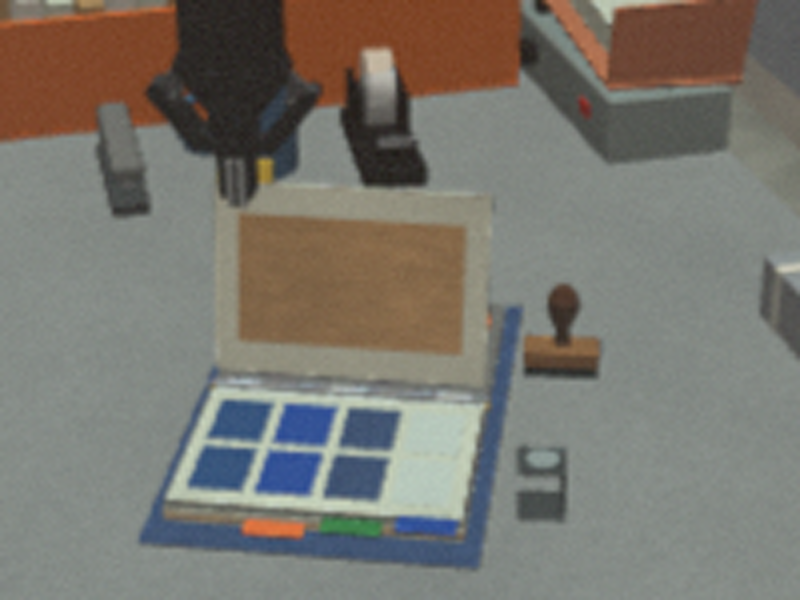

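The leaf is just past upright with its brown back showing. The fingertip is on the board at (235,200) and the book is unmoved. I'll lead it on down.

{"fn": "carry_out", "kwargs": {"targets": [{"dp": [9,0,2],"yaw": 0},{"dp": [19,0,5],"yaw": 0},{"dp": [28,0,9],"yaw": 0},{"dp": [37,0,13],"yaw": 0},{"dp": [45,0,18],"yaw": 0},{"dp": [53,0,24],"yaw": 0},{"dp": [61,0,30],"yaw": 0},{"dp": [68,0,36],"yaw": 0},{"dp": [75,0,43],"yaw": 0},{"dp": [82,0,51],"yaw": 0},{"dp": [88,0,59],"yaw": 0},{"dp": [93,0,67],"yaw": 0}]}}

```text
clock: 9.68
eef_pos: [433.2, 103.6, 105.7]
tcp_rot: [-3.142, 0.0, 1.165]
contact_force: [0.3, -0.3, 0.2]
opening: -0.002
grasp_force: 0.3
```

```bash
python3 look.py a8
```

```text
9.775 [432.7 103.5 105.4] book -81.4 114.8 tipz 97.35581185296253 [-3.140e+00  1.000e-03  1.166e+00] [ 0.35 -0.31 -0.36] -0.001643317135748308 [0.23 0.27 2.12 0.   0.75 0.64] 8.0
```

{"fn": "carry_out", "kwargs": {"targets": [{"dp": [5,0,9],"yaw": 0},{"dp": [9,0,17],"yaw": 0},{"dp": [13,0,26],"yaw": 0},{"dp": [16,0,34],"yaw": 0},{"dp": [18,0,42],"yaw": 0},{"dp": [20,0,50],"yaw": 0},{"dp": [21,0,57],"yaw": 0},{"dp": [22,0,63],"yaw": 0},{"dp": [22,0,68],"yaw": 0},{"dp": [22,0,71],"yaw": 0},{"dp": [22,0,73],"yaw": 0},{"dp": [22,0,74],"yaw": 0}]}}

```text
clock: 11.28
eef_pos: [441.8, 123.5, 32.3]
tcp_rot: [3.142, -0.0, 1.165]
contact_force: [0.3, 0.8, 0.1]
opening: 0.0
grasp_force: 0.3
```

```bash
python3 look.py a9
```

```text
11.375 [441.7 123.4  32.3] book -81.0 136.6 tipz 24.25735040944562 [-3.142  0.     1.165] [-0.41 -0.52  0.55] 0.0035357904760170114 [ 0.27  0.43  2.13 -0.    0.58  0.67] 8.0
```

Now I press down gently in small steps until it bottoms.

{"fn": "carry_out", "kwargs": {"targets": [{"dp": [0,0,1],"yaw": 0},{"dp": [0,0,2],"yaw": 0},{"dp": [0,0,2.5],"yaw": 0},{"dp": [0,0,2.5],"yaw": 0}]}}

```text
clock: 11.88
eef_pos: [441.8, 123.5, 29.9]
tcp_rot: [3.142, -0.0, 1.165]
contact_force: [-0.8, -0.4, 3.1]
opening: -0.002
grasp_force: 1.6
```

{"fn": "carry_out", "kwargs": {"targets": [{"dp": [0,0,0.4],"yaw": 0},{"dp": [0,0,0.7],"yaw": 0},{"dp": [0,0,0.7],"yaw": 0}]}}

```text
clock: 12.25
eef_pos: [441.9, 123.5, 29.7]
tcp_rot: [3.141, -0.0, 1.165]
contact_force: [-2.7, -1.0, 13.3]
opening: 0.001
grasp_force: 6.7
```

It's firm at 13 N, so the leaf is flat. I'll lift straight up and clear, then look.

{"fn": "carry_out", "kwargs": {"targets": [{"dp": [0,0,-3],"yaw": 0},{"dp": [0,0,-10],"yaw": 0},{"dp": [0,0,-30],"yaw": 0},{"dp": [0,0,-60],"yaw": 0},{"dp": [0,0,-100],"yaw": 0},{"dp": [0,0,-140],"yaw": 0},{"dp": [0,0,-180],"yaw": 0},{"dp": [0,0,-180],"yaw": 0}]}}

```text
clock: 13.25
eef_pos: [443.6, 124.0, 212.2]
tcp_rot: [3.137, -0.004, 1.165]
contact_force: [1.8, 0.4, -1.5]
opening: 0.001
grasp_force: 0.0
```

```bash
python3 look.py b1 side
```

```text
13.35 [441.6 123.4 209.1] book -81.1 136.6 tipz 201.11891769031638 [ 3.141 -0.     1.165] [-0.93 -0.91  0.42] -0.005254866480599973 [ 0.27  0.13  2.01 -0.    1.01  0.67] 8.0
```

View pics/b1.png

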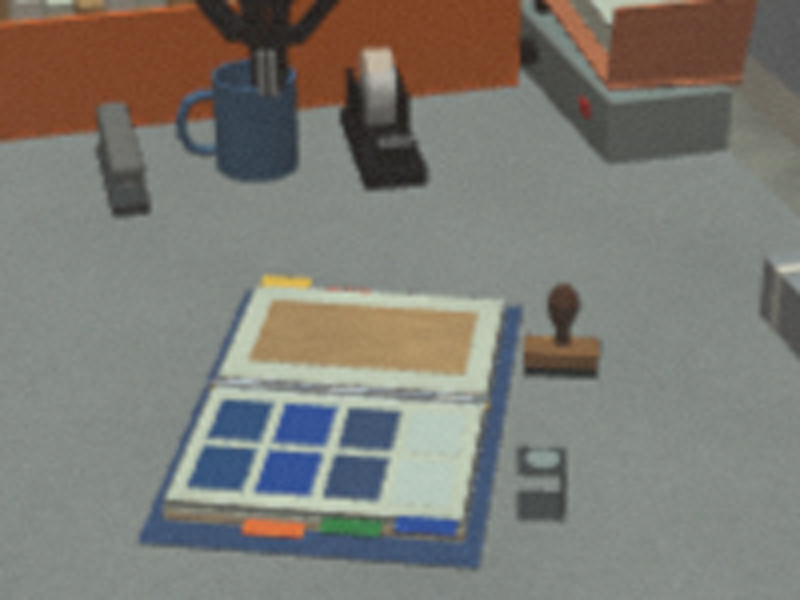

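The leaf lies flat on the left-hand pile with its yellow tab at (287,282). The blue leaf is uncovered, the book's corners are unmoved, and the other things in view are in place.

```bash
python3 -c "
from rig import r
print(r.sign_off())"
```

```text
the job is handed in; nothing more can be done
None
```

I turned the yellow-tabbed leaf over the spine with the fingertips and laid it flat on the left-hand pile. The blue-tabbed leaf is uncovered on the right, the book did not visibly move, and I handed the job in at about 13 s.

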